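# Discard a used sample carrier with the locking forceps

### The arm

A 6-joint arm with a two-finger parallel gripper is mounted at the origin on the work surface. World frame = base frame: x ahead of the robot, y to its left, z up, the work surface at z = 0. Lengths are in m, angles in rad, forces in N, time in s.
With the tool pointing down it reaches from about 0.35 to 0.975 m from the base axis. Payload 4.9 kg.
Tool frame: the origin (TCP) lies midway between the tips of the shut fingers; the grasp point (between the pads) lies 19 mm behind it; y points along the fingers, z is the direction in which the jaws open and shut, and the axes are right-handed (so a half turn about y gives the same grasp; the last joint's range is limited). The gripper opens to 85 mm and grips with 20 to 120 N. Pads are 22 mm wide; open, the fingers measure 114 mm over their backs; the gripper's body (76 mm by 85 mm) begins 54 mm behind the grasp point. The pads swing forward as they close: fully open they stand 13 mm farther back than shut.
Start: joints at [-0.119, 0.053, 1.613, -0, 1.476, -0.119], TCP at [0.625, 0, 0.231] pointing down, gripper open.
Joint ranges: [-3.01, 3.01], [-1.01, 2.22], [0.06, 2.58], [-1.02, 4.17], [0.09, 2.62], [-3.14, 3.14]. Speed limits (rad/s): [2.57, 2.57, 3.14, 3.14, 3.14, 3.14].

### API

Orientations are given as a unit quaternion [w, x, y, z].
In Python, from plant import * gives the robot as it stands.
- The arm moves only by the shell command python3 -m crank 'ROWS'. ROWS is JSON, a list that holds one entry, the list of rows, each a list of 5 numbers: the gripper command: -1 is shut, 1 is fully open, values between are in proportion, then the shift along the tool's x, y, z in cm, then the turn about the tool's y in degrees. In form: [[[jaw, dx, dy, dz, twist], ...]]. A call has 1 to 8 rows; each row shifts and turns the commanded pose from where the row before left it, along the tool's axes as they then stand; what a row does not reach is not made up. A row lasts 1/8 s, in which the tool goes at most 62.5 mm and 10.7 degrees, less where a joint would pass 70% of its speed; a pose out of reach is approached as far as the arm can. A call with a gripper value outside its range is refused whole. The fingers move at their own pace and stop on an object; the grip force is fixed at half the most. Time passes only in rows, so rows that do not move let the fingers close. It gives the time, the measured TCP pose, the force and the opening at its end, in the units of the state.
- state(): the state, without advancing time (a new reading comes with each control period).
- grab_frame(name): name is "scene" or "side" or "wrist"; returns a dict with "frame" (420x560x3 uint8, red, green, blue), "fx", "fy", "cx", "cy" (pixels), "pose" (4x4, takes a point from camera to world coordinates). Camera axes: x right, y up, looking along -z (the intrinsics and any distortion apply to the point x, -y, -z); pixel columns grow to the right and rows downward; lengths in m; the calibration is good to about 2 mm. A picture is of the moment at which its call begins. There is no depth.
- job_done(): hands the job in, once; it reports no verdict.
The state is a dict: "time": time; "joint_pos": joint angles; "joint_vel": joint speeds; "joint_efforts": joint torques, N m; "tool_pos": TCP position; "tool_rot": TCP orientation; "contact_force": force on the tool from outside, world axes, zero at the start; "ft_torque": the same for the moment, N m; "gripper_width": opening from 0.0 (shut) to 1.0 (fully open).
Only numpy, scipy, OpenCV 4.12 (cv2) and the standard library are available. Lean on these libraries where they do the work, as an engineer would, in place of code of your own. Each camera call takes 0.05 s, during which the arm holds its last target.

### The job

Throw the used sample carrier away with the locking forceps: squeeze the two handles until the ratchet locks and let go, so that the forceps alone hold the carrier by its stem; then swing the forceps round on their post until the carrier hangs over the discard pot, and press the thumb plate down to free the ratchet, so that the handles spring fully open and the carrier drops into the pot. Do not touch the carrier with the robot, and do not disturb the slide rack, the bottle, the glass dish or the pot.

Things in the scene. Friction and masses are not known exactly. Their poses are not given: they have to be found in the camera images.
- forceps: Steel locking forceps (a large hemostat), 275 mm long, lying level on a fixed post. Origin on the post's axis at mid-thickness, 85 mm above the table; x along the centre line to the jaws, y to the handle with the thumb plate, z up; handles to -x. They swivel about the post, 2 rad either way, held by friction (2.5 N at the loops). The handles move alike: squeeze both at once.
- grip (a joint): Closing of each handle, rad: 0 open (sprung), 0.110 at the stop. The jaws meet the stem at 0.05. Two ratchet teeth hold the handles near 0.065 and 0.104 (close a little past, to 0.074, to be sure of the first); either will do. Let go, the handles spring back to the last tooth passed, or to 0. Each loop must be squeezed with about 10 N for the first tooth, 17 N for the second.
- plain_loop (a point): Centre of the top of the plain (-y) handle's finger loop, 3 mm above the forceps' mid-plane, 120 mm behind the post's axis. The loops are ovals 34 mm long (along x), 22 mm wide, of 6 mm round bar. Over both loops the handles measure 70 mm open, 54 mm at the first tooth, 45 mm at the second.
- thumb_loop (a point): Centre of the top of the same loop on the other (+y) handle, the one that ends in the thumb plate.
- thumb_plate (a point): Centre of the top of the thumb plate, 30 mm (along x) by 22 mm by 4 mm, behind the loop of the +y handle, 152 mm behind the post's axis. Pressed down 4 to 7 mm (about 4 to 5 N; stop at 13 mm) it bends this handle out of the ratchet and both handles spring open; the plate then moves up to 16 mm sideways, away from the centre line.
- carrier: Used sample carrier, aluminium, about 30 g: a disc 30 mm across, 8 mm thick, with a square upright stem 12 x 12 mm, 26 mm high, headed by a button 18 mm across, 4 mm thick. Origin: centre of the underside, z up the stem. It stands loose on a black pedestal 28 mm across, 60 mm high, its stem between the open jaws; held by the jaws it slides off level.
- jaw_point (a point): Midpoint between the jaw pads, 100 mm ahead of the post's axis on the centre line, 85 mm above the table.
- discard_pot: Round white open pot, 84 mm across the rim, 45 mm high, wall 3 mm, 0.35 kg, loose. Origin: centre of its underside. It stands left or right of the pedestal, about 100 mm from the post's axis, under the circle that the jaws sweep (about 1.1 rad of swing).
- slide_rack: Black rack, 50 x 74 x 40 mm, with glass slides standing in it, on the other side of the pedestal; leave alone. Origin at the centre of its underside.
- reagent_bottle: Small brown bottle, 40 mm across and 75 mm high; leave alone. Origin at the centre of its underside.
- petri_dish: Low glass dish, 60 mm across and 16 mm high; leave alone. Origin at the centre of its underside.
Not all that is in view belongs to the job. Several things have the shape of the discard_pot; the one meant has the colours described above.

How it is judged:
On the way, in this order (a step that is already met when the one before it is completed fails the run):
1. the ratchet is locked and the forceps hold the carrier, with the robot's fingers off the forceps (value of joint grip above 0.055 rad and contact force between forceps and carrier above 1 N and contact force between the fingers and forceps below 0.1 N), for 0.3 s.
2. the carrier hangs over the pot in the locked forceps (value of joint grip above 0.055 rad and horizontal distance between carrier and discard_pot below 0.03 m and height (world z) of carrier above 0.05 m), for 0.2 s.
At the end, for the whole second after the job is handed in: The carrier lies at rest in the upright discard pot (within 37 mm of its axis and below 40 mm), and the forceps' handles are open (grip below 0.02 rad) (value of joint grip below 0.02 rad and horizontal distance between carrier and discard_pot below 0.037 m and height (world z) of carrier below 0.04 m and linear speed of carrier below 0.02 m/s and angle between discard_pot's own z axis and vertical below 0.1 rad); the robot touches nothing.
It fails at once if the robot touches the carrier (contact force between any of the fingers, the arm and carrier above 0.2 N).
It fails at once if the rack, bottle, dish or pot is shifted by more than 20 mm (distance of any of slide_rack, reagent_bottle, petri_dish, discard_pot from where it was at the start of the episode above 0.02 m).
It also fails if it takes over 45 s, if anything falls off the work surface, if the arm or the gripper's body presses on something with over 40 N, if the wrist force passes 120 N, or if a joint passes its speed limit or range.

## Working session

There is one attempt and no reset: what is moved stays moved. The work goes in short steps, Python scripts to look and compute and a shell command to move; the robot and the scene stay as the last step left them, time stands still between calls to the robot, and variables do not carry over. Pictures are saved under pics/ and viewed, and the job is handed in when it is done.

```bash
mkdir -p pics; ls; python3 - <<'E'
from plant import *
import cv2
s=state(); print(s)
for n in ("scene","side","wrist"):
    f=grab_frame(n); cv2.imwrite(f"pics/{n}0.png",f["frame"][:,:,::-1]); print(n,{k:v for k,v in f.items() if k!="frame"})
E
```

```text
pics
{'time': 0.0, 'joint_pos': array([-1.18996935e-01,  5.33696582e-02,  1.61429944e+00,  3.65086005e-06,
        1.47596992e+00, -1.18971092e-01]), 'joint_vel': array([ 0.00251771,  0.00128023,  0.0008348 , -0.00019275,  0.00019012,
        0.00019403]), 'joint_efforts': array([ 2.70554956e-04, -3.93670499e+01, -3.70175600e+01, -1.62778279e-04,
        6.93513779e-03, -6.06393527e-06]), 'tool_pos': array([6.24382974e-01, 7.71272659e-05, 2.30051819e-01]), 'tool_rot': array([ 0.49954695, -0.50043943,  0.50057578, -0.49943679]), 'contact_force': array([ 0.26229162,  0.5240863 , -0.21299315]), 'ft_torque': array([ 0.02439481, -0.04322279,  0.02212108]), 'gripper_width': 0.9994708089368401}
scene {'fx': 437.00393724246436, 'fy': 437.00393724246436, 'cx': 280.3762151887496, 'cy': 208.87946194451573, 'pose': array([[-7.75282977e-01, -4.83740365e-01,  4.06117673e-01,
         1.01354679e+00],
       [ 6.31613982e-01, -5.94066640e-01,  4.98145165e-01,
         4.18006823e-01],
       [ 2.88037320e-04,  6.42713067e-01,  7.66106932e-01,
         7.91860862e-01],
       [ 0.00000000e+00,  0.00
[... 175 characters left out ...]
y([[ 0.86053329,  0.39730255, -0.31879954,  0.38068817],
       [-0.50919997,  0.65363625, -0.55988843, -0.46443397],
       [-0.01406617,  0.64413534,  0.76478219,  0.66584862],
       [ 0.        ,  0.        ,  0.        ,  1.        ]])}
wrist {'fx': 304.17469298480955, 'fy': 304.17469298480955, 'cx': 288.708712081305, 'cy': 209.42565284623788, 'pose': array([[ 9.99998977e-01, -1.35873478e-03,  4.47790831e-04,
         6.24620093e-01],
       [ 1.13526848e-03,  9.44139113e-01,  3.29545212e-01,
         8.47140176e-02],
       [-8.70541379e-04, -3.29544367e-01,  9.44139689e-01,
         3.72152715e-01],
       [ 0.00000000e+00,  0.00000000e+00,  0.00000000e+00,
         1.00000000e+00]])}
```

View pics/scene0.png

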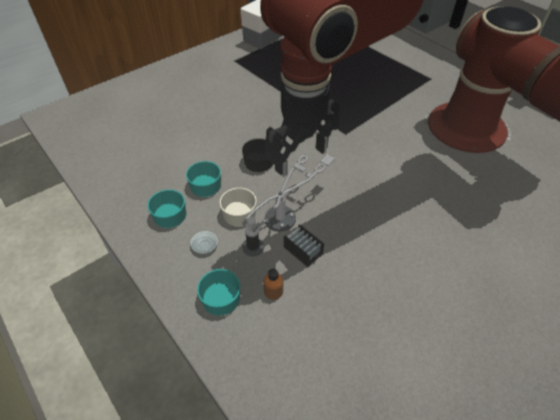

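View pics/side0.png

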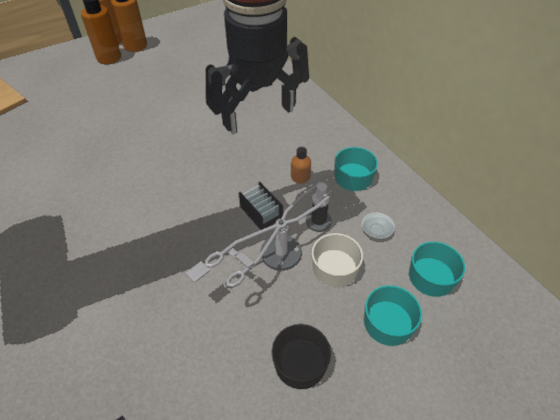

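View pics/wrist0.png

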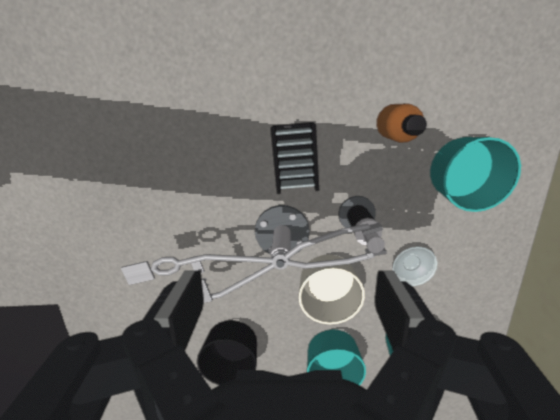

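The scene view shows the forceps at about (285,190), the white pot at (238,205), and the rack at (305,245). In the wrist view the pivot is at (280,262) and the plate at (137,273). Next I'll enlarge both views and triangulate.

```bash
cat > h.py <<'E'
from plant import *
import numpy as np, cv2
def ray(f,u,v):
    d=np.array([(u-f["cx"])/f["fx"],-(v-f["cy"])/f["fy"],-1.]); P=f["pose"]; return P[:3,3],P[:3,:3]@d
def onz(f,u,v,z):
    o,d=ray(f,u,v); return o+d*(z-o[2])/d[2]
def proj(f,p):
    P=f["pose"]; q=P[:3,:3].T@(np.asarray(p)-P[:3,3]); return f["cx"]+f["fx"]*q[0]/-q[2], f["cy"]-f["fy"]*q[1]/-q[2]
def tri(l):
    A=np.zeros((3,3));b=np.zeros(3)
    for f,u,v in l:
        o,d=ray(f,u,v);d=d/np.linalg.norm(d);M=np.eye(3)-np.outer(d,d);A+=M;b+=M@o
    return np.linalg.solve(A,b)
def crop(f,x0,y0,x1,y1,name,k=4):
    im=cv2.resize(f["frame"][y0:y1,x0:x1,::-1],None,fx=k,fy=k,interpolation=cv2.INTER_CUBIC); cv2.imwrite("pics/"+name,im)
E
python3 - <<'E'
from h import *
f=grab_frame("side"); crop(f,180,170,370,300,"sc1.png"); print({k:f[k] for k in f if k not in("frame","pose")})
f=grab_frame("scene"); crop(f,210,130,350,260,"cc1.png",4)
f=grab_frame("wrist"); crop(f,110,190,390,320,"wc1.png",2.8)
E
```

```text
{'fx': 456.7846040560219, 'fy': 456.7846040560219, 'cx': 272.8540499465783, 'cy': 207.8537957034152}
```

View pics/sc1.png

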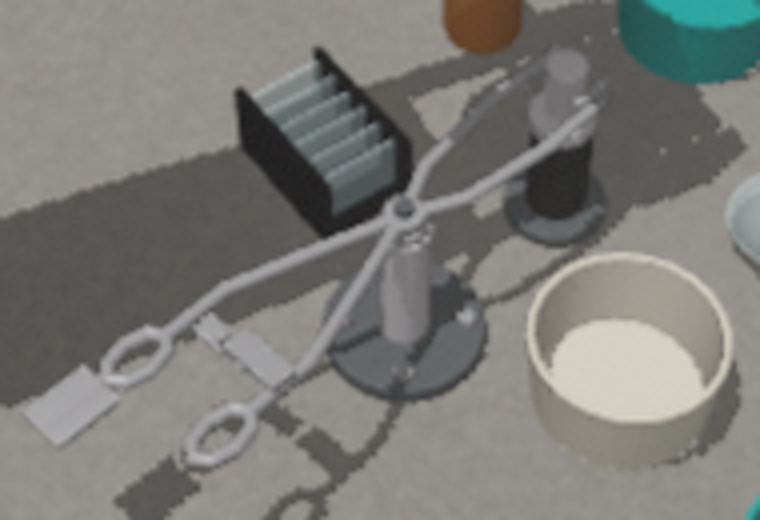

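View pics/cc1.png

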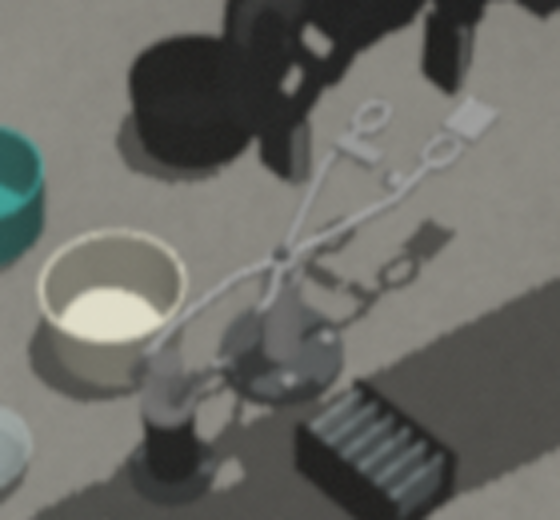

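View pics/wc1.png

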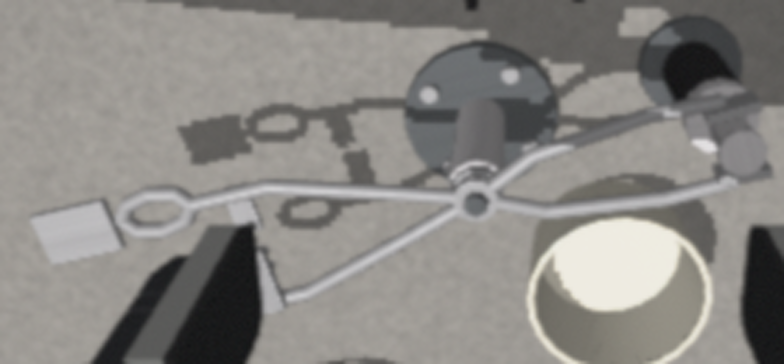

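```bash
python3 - <<'E'
from h import *
S=grab_frame("side");C=grab_frame("scene");W=grab_frame("wrist")
s=lambda x,y:(S,180+x/4,170+y/4)
c=lambda x,y:(C,210+x/4,130+y/4)
w=lambda x,y:(W,110+x/2.8,190+y/2.8)
pts=dict(post=([s(404,208),c(280,255),w(476,203)],.09),thumb=([s(137,356),c(441,152),w(155,212)],.088),plate=([s(72,406),c(471,119),w(78,231)],.087),
plain=([s(220,434),c(370,118)],.088),button=([s(567,68),c(165,362),w(742,152)],.098),pot=([s(630,334),c(113,285),w(620,292)],.045))
R={}
for k,(l,z) in pts.items():
    R[k]=tri(l); print(k,R[k].round(4),[onz(*q,z)[:2].round(4) for q in l])
E
```

```text
post [ 0.616  -0.0736  0.089 ] [array([ 0.6168, -0.0752]), array([ 0.6152, -0.0719]), array([ 0.6161, -0.0732])]
thumb [ 0.4931 -0.0794  0.0855] [array([ 0.4941, -0.0825]), array([ 0.493 , -0.0766]), array([ 0.4944, -0.0783])]
plate [ 0.4624 -0.0875  0.0864] [array([ 0.4638, -0.0893]), array([ 0.4603, -0.0864]), array([ 0.4633, -0.0871])]
plain [ 0.5049 -0.1263  0.0848] [array([ 0.5052, -0.1291]), array([ 0.506 , -0.1233])]
button [ 0.7115 -0.0492  0.0958] [array([ 0.7113, -0.052 ]), array([ 0.7109, -0.0466]), array([ 0.7113, -0.0482])]
pot [ 0.6792 -0.1464  0.0434] [array([ 0.6801, -0.1488]), array([ 0.6773, -0.1453]), array([ 0.6794, -0.1436])]
```

```bash
cat >> h.py <<'E'
from scipy.spatial.transform import Rotation as Ro
post=np.array([.616,-.0735]); th=0.248
def T():
    s=state(); q=s["tool_rot"]; return s["tool_pos"],Ro.from_quat(np.r_[q[1:],q[0]]).as_matrix(),s
def fp(x,y,z=0.085,th=th):
    c,s_=np.cos(th),np.sin(th); return np.array([post[0]+c*x-s_*y,post[1]+s_*x+c*y,z])
def go(p):
    t,R,s=T(); return (R.T@(p-t)*100).round(2)
E
python3 - <<'E'
from h import *
t,R,s=T(); print(R.round(3))
m=fp(-.12,0,.15); print(m, go(m))
E
```

```text
[[ 0. -0.  1.]
 [-1. -0.  0.]
 [ 0. -1. -0.]]
[ 0.49967137 -0.10295588  0.15      ] [ 10.3    8.12 -12.52]
```

```bash
python3 -m crank '[[[1,2.6,0,-3.1,0],[1,2.6,0,-3.1,0],[1,2.6,0,-3.2,0],[1,2.5,0,-3.1,0],[1,0,0,0,9.5],[1,0,0,0,9.5],[1,0,0,0,9.5],[1,0,0,0,9.5]]]'; python3 -m crank '[[[1,0,0,0,9.5],[1,0,0,0,9.5],[1,0,0,0,9.5],[1,0,0,0,9.5],[1,0,2,0,0],[1,0,2,0,0],[1,0,0,0,0],[1,0,0,0,0]]]'
python3 - <<'E'
from h import *
t,R,s=T(); print(t,R.round(3)); print(go(fp(-.12,0,.065)), s["contact_force"])
f=grab_frame("wrist"); cv2.imwrite("pics/w2.png",f["frame"][:,:,::-1])
f2=grab_frame("side"); crop(f2,140,120,370,300,"s2.png",3.3)
f2=grab_frame("scene"); crop(f2,210,100,370,260,"c2.png",3.5)
for p in [fp(0,0,.09),fp(-.12,0,.088),fp(.1,0,.09),fp(-.152,.024,.087)]: print(proj(f,p))
E
```

```text
time: 1.45
tool_pos: [0.5, -0.1031, 0.2315]
tool_rot: [-0.308, 0.308, -0.636, 0.637]
contact_force: [-0.0, -0.1, 0.7]
gripper_width: 1.0
time: 2.45
tool_pos: [0.4999, -0.1029, 0.1909]
tool_rot: [0.086, -0.087, 0.702, -0.702]
contact_force: [0.3, -0.2, 0.2]
gripper_width: 0.997
[ 0.49987434 -0.10294533  0.1909262 ] [[-0.97  -0.001  0.243]
 [-0.243  0.    -0.97 ]
 [ 0.001 -1.    -0.   ]]
[1.000e-02 1.259e+01 0.000e+00] [ 0.3044929  -0.18946453  0.2394574 ]
(np.float64(287.52683964981065), np.float64(51.92427640396977))
(np.float64(287.9754724622493), np.float64(209.26077536140386))
(np.float64(287.01112924571123), np.float64(-131.34933277007468))
(np.float64(261.1020280210103), np.float64(242.91380575967895))
```

View pics/w2.png

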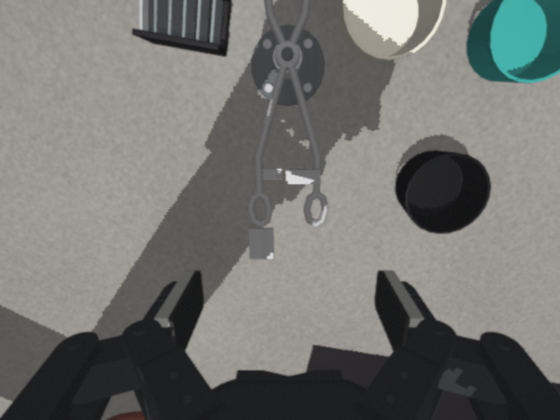

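View pics/s2.png

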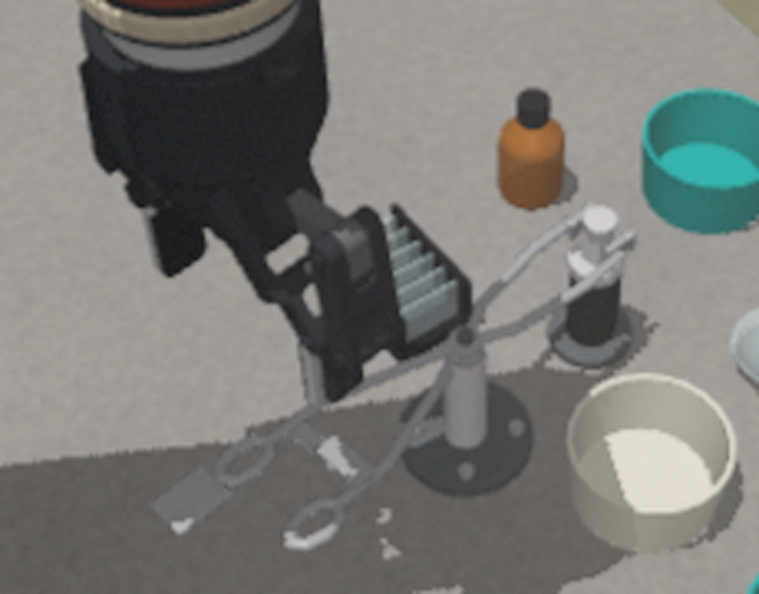

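View pics/c2.png

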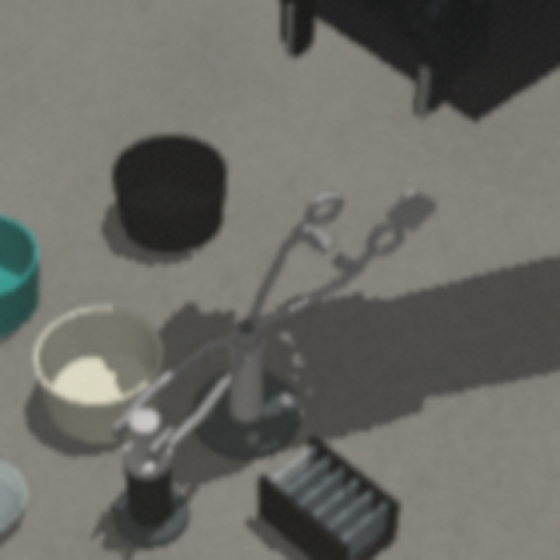

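Pivot at (287,54) and loops at (260,209)/(316,209) match the predictions within 2 px, so I'm aligned. Descending around the loops.

```bash
python3 -m crank '[[[1,0,3,0,0],[1,0,3,0,0],[1,0,2.5,0,0],[1,0,2,0,0],[1,0,1.5,0,0],[1,0,1,0,0],[1,0,0,0,0],[1,0,0,0,0]]]'
python3 - <<'E'
from h import *
t,R,s=T(); print(t,go(fp(-.12,0,.060)), s["contact_force"])
f=grab_frame("wrist"); cv2.imwrite("pics/w3.png",f["frame"][:,:,::-1])
f2=grab_frame("side"); crop(f2,140,120,370,300,"s3.png",3.3)
E
```

```text
time: 3.6
tool_pos: [0.5006, -0.1032, 0.0621]
tool_rot: [-0.087, 0.086, -0.702, 0.702]
contact_force: [-0.3, -0.4, -0.9]
gripper_width: 0.996
[ 0.50063051 -0.10322471  0.06214026] [ 0.09  0.21 -0.05] [-0.3136843  -0.4039944  -0.92641392]
```

View pics/w3.png

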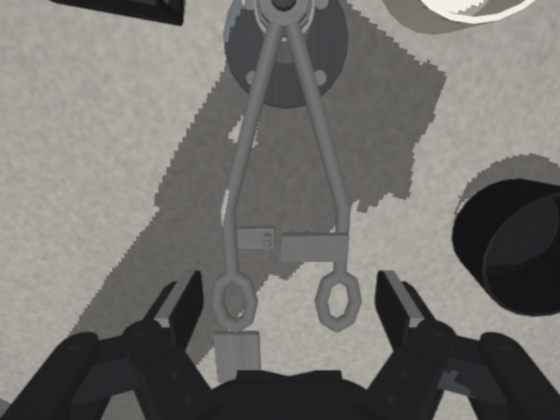

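View pics/s3.png

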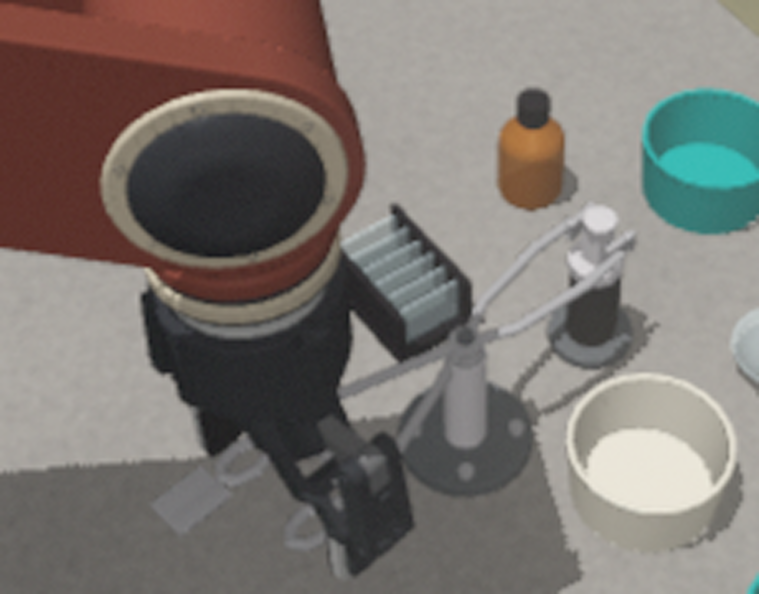

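Pads straddle the loops (235,300)/(338,300) evenly. Squeezing.

```bash
python3 -m crank '[[[0.6,0,0,0,0],[0.6,0,0,0,0],[0.3,0,0,0,0],[0.15,0,0,0,0],[0.13,0,0,0,0],[0.13,0,0,0,0],[0.13,0,0,0,0]]]'
python3 - <<'E'
from h import *
t,R,s=T(); print(t,s["gripper_width"]*85, s["contact_force"])
f=grab_frame("wrist"); cv2.imwrite("pics/w4.png",f["frame"][:,:,::-1])
E
```

```text
time: 4.58
tool_pos: [0.4996, -0.1032, 0.0617]
tool_rot: [-0.086, 0.087, -0.702, 0.702]
contact_force: [-6.2, 1.7, 5.6]
gripper_width: 0.567
[ 0.49960769 -0.10322298  0.06173616] 48.20934179691952 [-6.1671481   1.68384908  5.59302888]
```

View pics/w4.png

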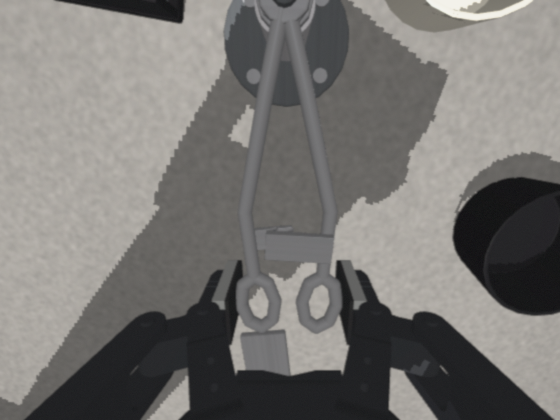

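```bash
python3 -m crank '[[[0.1,0,0,0,0],[0.1,0,0,0,0],[0.3,0,0,0,0],[0.6,0,0,0,0],[0.6,0,0,0,0],[0.6,0,0,0,0],[0.6,0,0,0,0],[0.6,0,0,0,0]]]'
python3 - <<'E'
from h import *
t,R,s=T(); print(t,s["gripper_width"]*85, s["contact_force"])
f=grab_frame("wrist"); cv2.imwrite("pics/w5.png",f["frame"][:,:,::-1])
f2=grab_frame("side"); crop(f2,140,120,370,300,"s5.png",3.3)
E
```

```text
time: 5.62
tool_pos: [0.5, -0.103, 0.0613]
tool_rot: [-0.086, 0.086, -0.702, 0.702]
contact_force: [0.4, 0.5, 0.5]
gripper_width: 0.802
[ 0.50000114 -0.10301414  0.06128468] 68.14252316108566 [0.43540574 0.51910604 0.5430606 ]
```

View pics/w5.png

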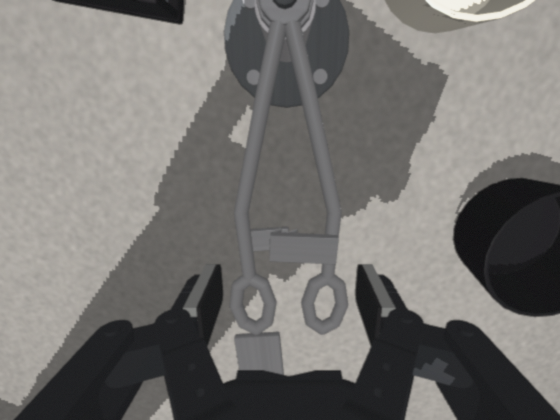

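View pics/s5.png

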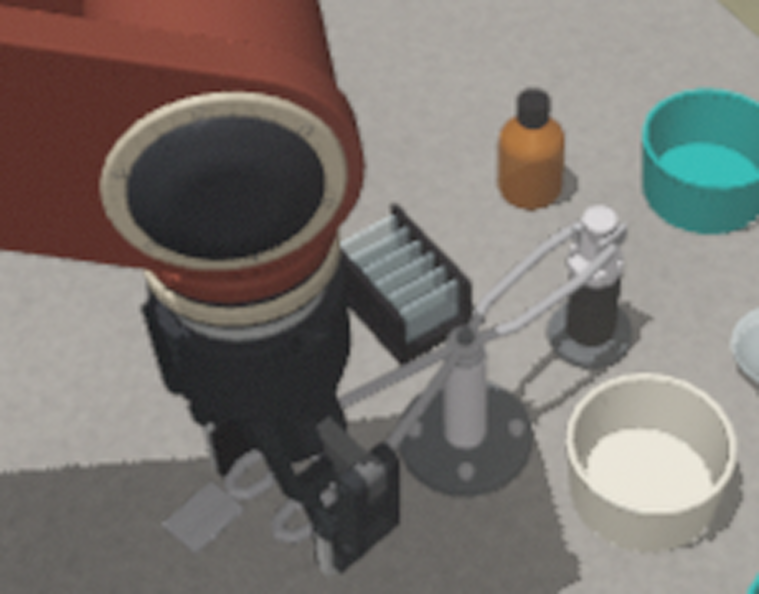

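Loops at (253,303)/(324,303) span about 55 mm, so the first tooth is locked and the fingers are clear. The jaws are on the stem. Now idling briefly, then swinging.

```bash
python3 -m crank '[[[0.6,0,0,0,0],[0.6,0,0,0,0],[0.45,-0.01,0,-0.42,2],[0.45,-0.05,0,-1.05,5],[0.45,-0.05,0,-1.05,5],[0.45,-0.05,0,-1.05,5],[0.45,-0.01,0,-0.42,2],[0.45,0,0,0,0]]]'
python3 - <<'E'
from h import *
t,R,s=T(); print(t,s["gripper_width"]*85, s["contact_force"],s["joint_pos"])
d=t[:2]-post; print(np.hypot(*d), np.arctan2(-d[1],-d[0]), np.arctan2(-R[1,0],-R[0,0]))
f=grab_frame("wrist"); cv2.imwrite("pics/w6.png",f["frame"][:,:,::-1])
f2=grab_frame("side"); crop(f2,140,120,370,300,"s6.png",3.3)
E
```

```text
time: 6.72
tool_pos: [0.4969, -0.0635, 0.0613]
tool_rot: [0.031, -0.03, -0.706, 0.707]
contact_force: [-1.3, -1.3, 0.1]
gripper_width: 0.724
[ 0.49686119 -0.06345629  0.06133209] 61.547754406274315 [-1.30247902 -1.34030382  0.08415018] [-2.75351039e-01 -7.27392723e-02  2.03742432e+00 -6.85292145e-04
  1.17720210e+00  1.38220823e+00]
0.11956141261406371 -0.08410368875933578 -0.08650015252522288
```

View pics/w6.png

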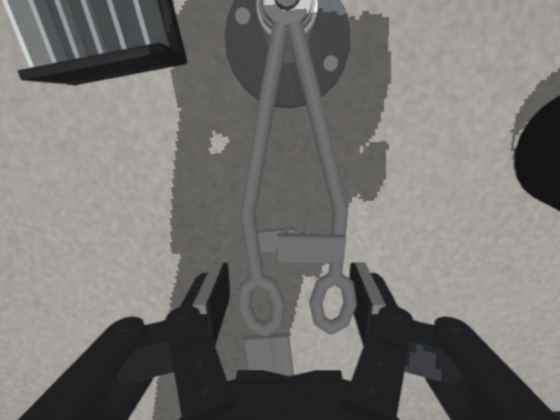

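View pics/s6.png

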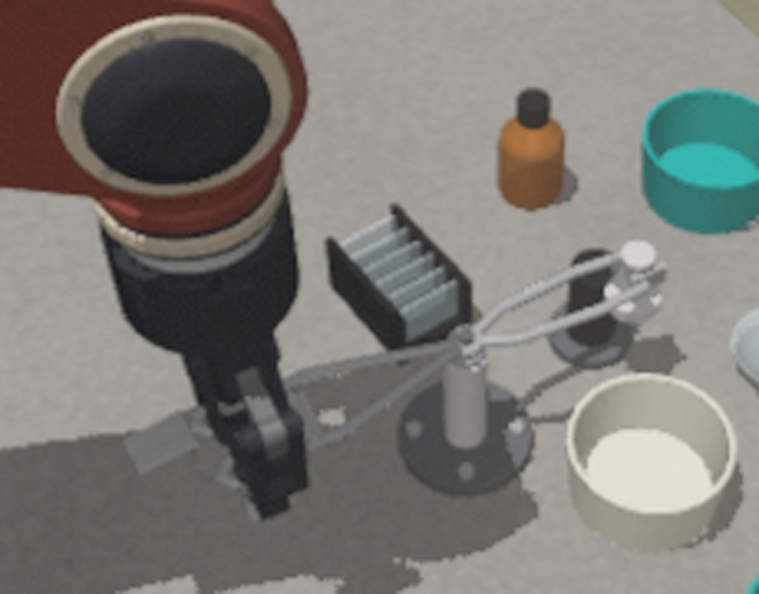

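```bash
python3 - <<'E'
from h import *
f=grab_frame("side")
# rack bottom/top corners in s6 crop
for u,v,z in [(328,240,.04),(395,207,.04),(470,283,.04),(403,315,.04),(405,358,0),(330,282,0)]: print(onz(f,140+u/3.3,120+v/3.3,z)[:2].round(3))
a=-.883
for r in(-.109,-.131):
  for y in(.031,.058): print(fp(r,y,th=a)[:2].round(3))
E
```

```text
[0.607 0.057]
[0.652 0.06 ]
[ 0.659 -0.011]
[ 0.616 -0.012]
[ 0.617 -0.01 ]
[0.607 0.061]
[0.571 0.03 ]
[0.592 0.048]
[0.557 0.047]
[0.578 0.065]
```

```bash
python3 -m crank '[[[0.45,-0.01,0,-0.42,2],[0.45,-0.05,0,-1.05,5],[0.45,-0.05,0,-1.05,5],[0.45,-0.05,0,-1.05,5],[0.45,-0.05,0,-1.05,5],[0.45,-0.05,0,-1.05,5],[0.45,-0.05,0,-1.05,5],[0.45,-0.05,0,-1.05,5]]]';  python3 -m crank '[[[0.45,-0.04,0,-0.84,4],[0.45,-0.03,0,-0.63,3],[0.45,-0.01,0,-0.36,1.7],[0.45,0,0,0,0],[0.45,0,0,0,0]]]'
python3 - <<'E'
from h import *
t,R,s=T(); print(t,s["gripper_width"]*85, s["contact_force"],s["joint_pos"])
d=t[:2]-post; print(np.hypot(*d), np.arctan2(-d[1],-d[0]), np.arctan2(-R[1,0],-R[0,0]))
f=grab_frame("wrist"); cv2.imwrite("pics/w7.png",f["frame"][:,:,::-1])
f2=grab_frame("side"); crop(f2,140,120,370,300,"s7.png",3.3)
f2=grab_frame("scene"); crop(f2,180,100,370,260,"c7.png",3.5)
E
```

```text
time: 7.88
tool_pos: [0.527, 0.0067, 0.0609]
tool_rot: [0.255, -0.253, -0.659, 0.66]
contact_force: [-2.8, -2.3, 1.1]
gripper_width: 0.721
time: 8.5
tool_pos: [0.5411, 0.0191, 0.0611]
tool_rot: [-0.303, 0.303, 0.639, -0.639]
contact_force: [-1.8, -0.2, 0.0]
gripper_width: 0.725
[0.54107951 0.01907346 0.06109946] 61.66026534049673 [-1.78517777 -0.15476456  0.01937096] [-1.02372794e-01  2.49567479e-02  1.94206123e+00  2.66491499e-04
  1.17478010e+00  2.35291115e+00]
0.11909208885311476 -0.8904051638669459 -0.8845904353948806
```

View pics/w7.png

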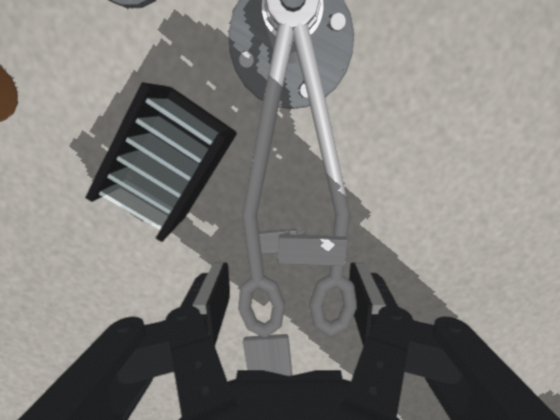

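View pics/s7.png

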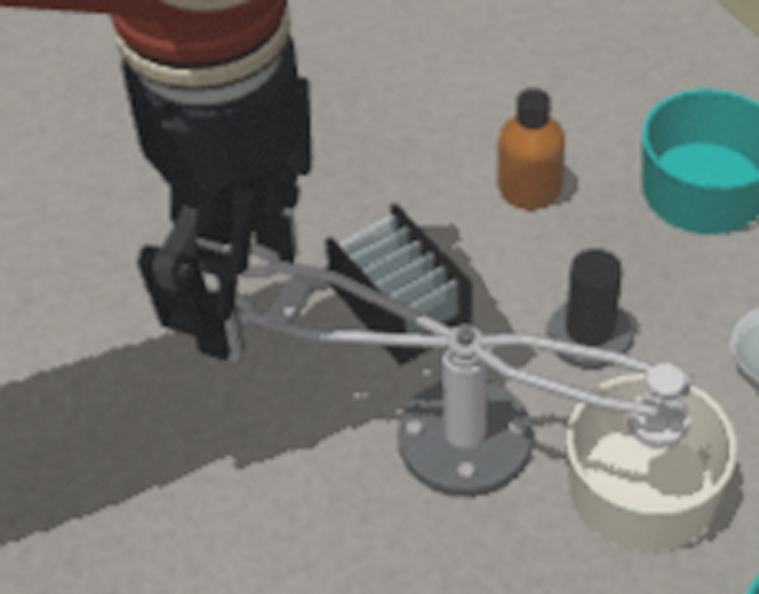

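View pics/c7.png

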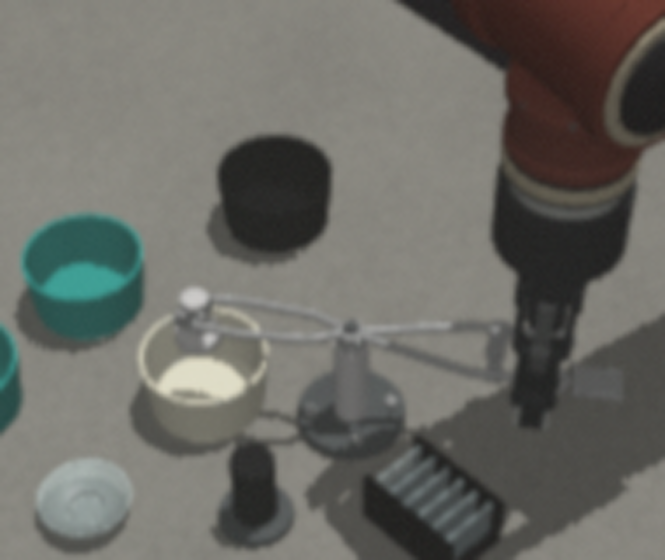

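```bash
python3 - <<'E'
from h import *
S=grab_frame("side");C=grab_frame("scene")
s=lambda x,y:(S,140+x/3.3,120+y/3.3); c=lambda x,y:(C,180+x/3.5,100+y/3.5)
b=tri([s(666,378),c(195,298)]); p=tri([s(651,440),c(204,358)]); print(b,p)
d=b[:2]-post;e=p[:2]-post; print(np.hypot(*d),np.arctan2(d[1],d[0]),np.arctan2(e[1],e[0]))
E
```

```text
[ 0.67963739 -0.14878334  0.09706742] [ 0.67951647 -0.1459713   0.04248192]
0.09857636068603647 -0.8690342477570985 -0.8511534737338714
```

The carrier is about 3 mm from the pot axis, underside near 60 mm. I'll open wide, rise, and go above the plate.

```bash
python3 -m crank '[[[1,0,0,0,0],[1,0,0,0,0],[1,0,0,0,0],[1,0,-1.5,0,0],[1,0,-2.5,0,0],[1,0,-2.5,0,0],[1,0,-0.5,0,0],[-1,0,0,0,0]]]'
python3 - <<'E'
from h import *
t,R,s=T(); print(t,go(fp(-.154,.017,.1,th=-.867)), s["contact_force"])
E
```

```text
time: 9.75
tool_pos: [0.5415, 0.0191, 0.1317]
tool_rot: [-0.302, 0.303, 0.639, -0.639]
contact_force: [0.1, -0.4, -0.4]
gripper_width: 0.82
[0.54146339 0.01905421 0.13173067] [ 3.55  3.17 -1.33] [ 0.14358231 -0.40793097 -0.37868787]
```

```bash
python3 -m crank '[[[-1,1.8,0,-0.7,0],[-1,1.75,0,-0.65,0],[-1,0,0,0,0],[-1,0,0,0,0],[-1,0,1.5,0,0],[-1,0,0.5,0,0],[-1,0,0,0,0],[-1,0,0,0,0]]]'
python3 - <<'E'
from h import *
t,R,s=T(); print(t,go(fp(-.154,.017,.1,th=-.867)), s["contact_force"],s["gripper_width"])
f=grab_frame("wrist"); cv2.imwrite("pics/w8.png",f["frame"][:,:,::-1]); print(proj(f,t))
f2=grab_frame("side"); crop(f2,140,120,370,300,"s8.png",3.3)
f2=grab_frame("scene"); crop(f2,210,100,400,260,"c8.png",3.5)
E
```

```text
time: 10.75
tool_pos: [0.5293, 0.0549, 0.1113]
tool_rot: [-0.303, 0.303, 0.639, -0.639]
contact_force: [-0.6, -0.3, 0.9]
gripper_width: -0.001
[0.52934879 0.05492935 0.11133825] [0.   1.13 0.  ] [-0.55954276 -0.28962639  0.91527727] -0.0007494295097830736
(np.float64(288.16450169283917), np.float64(273.06844430736754))
```

View pics/w8.png

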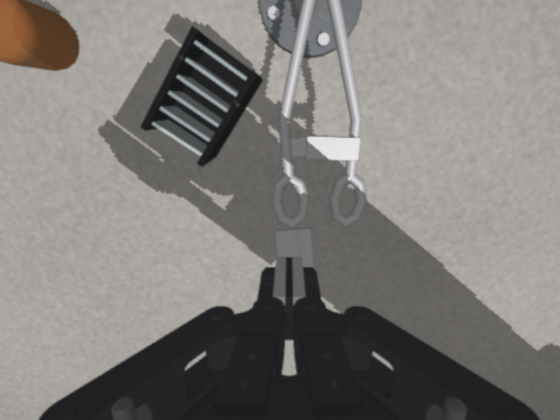

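View pics/s8.png

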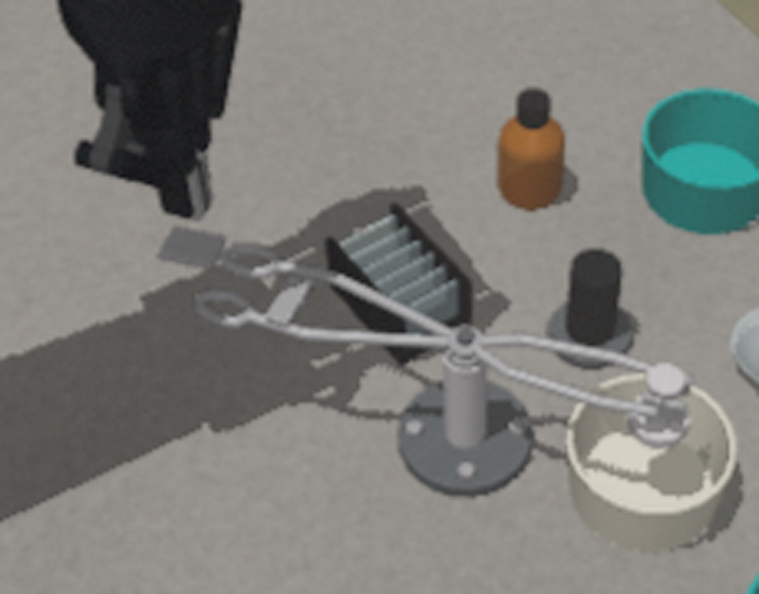

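View pics/c8.png

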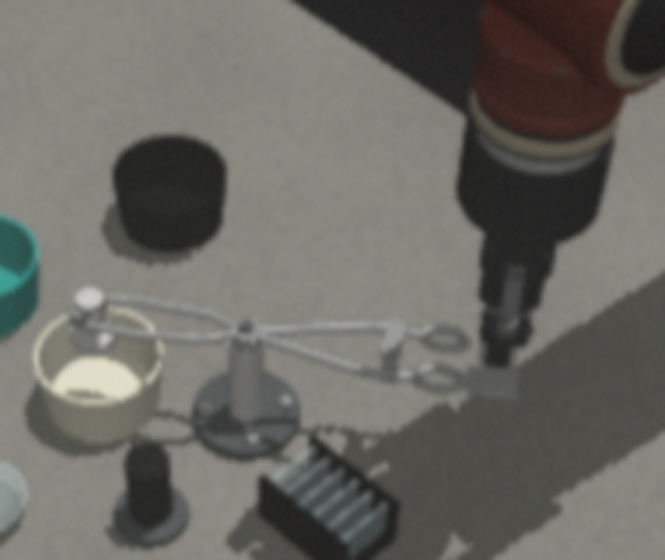

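```bash
python3 - <<'E'
from h import *
S=grab_frame("side");C=grab_frame("scene");W=grab_frame("wrist")
s=(S,140+193/3.3,120+247/3.3); c=(C,210+494/3.5,100+382/3.5); 
p=tri([s,c]); print(p,fp(-.152,.014,.087,-.867)); print(go(p))
print(proj(W,p), proj(W,fp(-.137,.014,.087,-.867)))
E
```

```text
[0.52683021 0.05281977 0.08614969] [0.52831175 0.05144307 0.087     ]
[-0.01  2.54  0.34]
(np.float64(293.8926125222366), np.float64(251.06028850651103)) (np.float64(293.1887236360172), np.float64(225.81609929563595))
```

```bash
python3 -m crank '[[[-1,0,1.2,0,0],[-1,0,0.8,0,0],[-1,0,0.4,0,0],[-1,0,0.2,0,0],[-1,0,0.2,0,0],[-1,0,0.2,0,0],[-1,0,0,0,0],[-1,0,0,0,0]]]'
python3 - <<'E'
from h import *
t,R,s=T(); print(t, s["contact_force"])
f2=grab_frame("side"); crop(f2,140,120,370,300,"s9.png",3.3)
E
```

```text
time: 12.05
tool_pos: [0.5302, 0.055, 0.0821]
tool_rot: [-0.302, 0.304, 0.639, -0.639]
contact_force: [1.6, 0.0, 2.8]
gripper_width: 0.001
[0.53017397 0.05500483 0.08209179] [1.6257103  0.04069584 2.75082746]
```

View pics/s9.png

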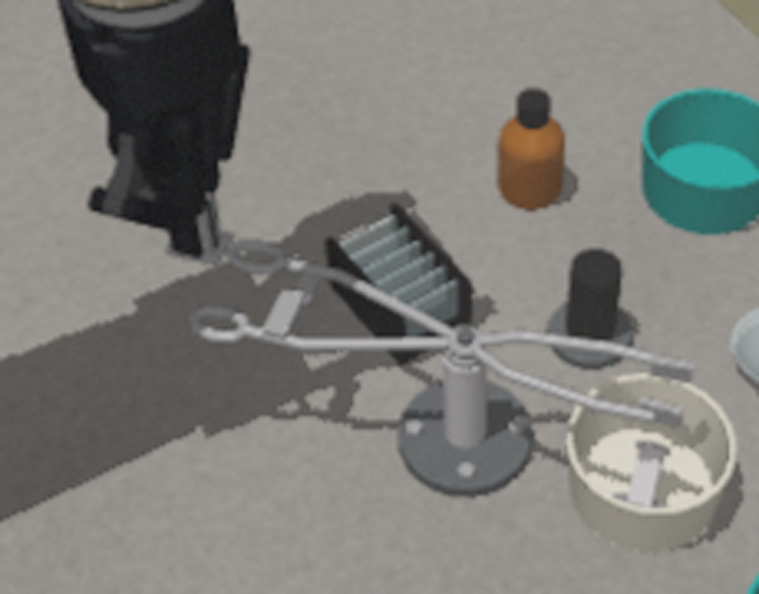

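The handles are open and the carrier lies in the pot at (645,480). Retracting straight up.

```bash
python3 -m crank '[[[-1,0,-0.5,0,0],[-1,0,-2,0,0],[-1,0,-3,0,0],[-1,0,-3,0,0],[-1,0,-2,0,0],[-1,0,0,0,0],[-1,0,0,0,0],[-1,0,0,0,0]]]'
python3 - <<'E'
from h import *
t,R,s=T(); print(t, s["contact_force"])
f=grab_frame("wrist"); cv2.imwrite("pics/w10.png",f["frame"][:,:,::-1]);
f2=grab_frame("side"); crop(f2,140,120,370,300,"s10.png",3.3)
f2=grab_frame("scene"); crop(f2,180,100,370,260,"c10.png",3.5)
E
```

```text
time: 13.1
tool_pos: [0.5282, 0.0551, 0.1845]
tool_rot: [0.304, -0.302, -0.639, 0.639]
contact_force: [0.7, -0.2, 0.0]
gripper_width: 0.0
[0.52822252 0.05511507 0.18445655] [ 0.69143229 -0.21085287  0.02477611]
```

View pics/s10.png

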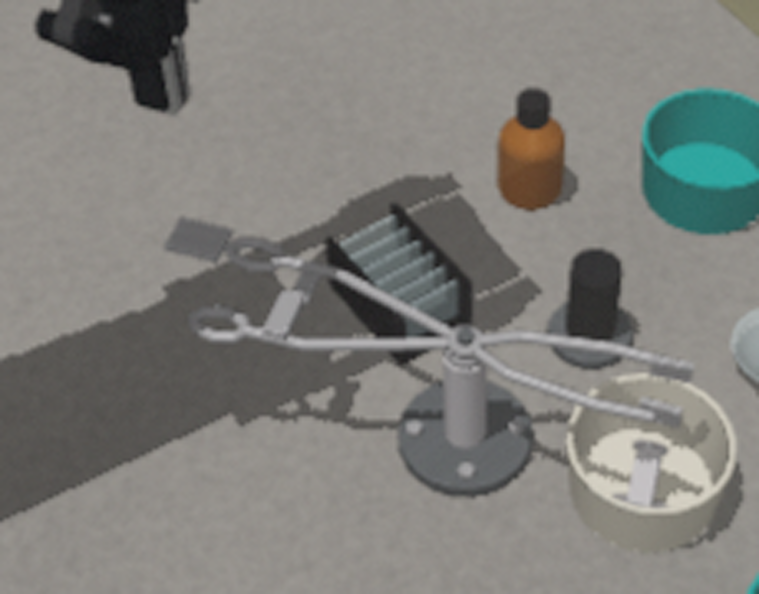

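View pics/c10.png

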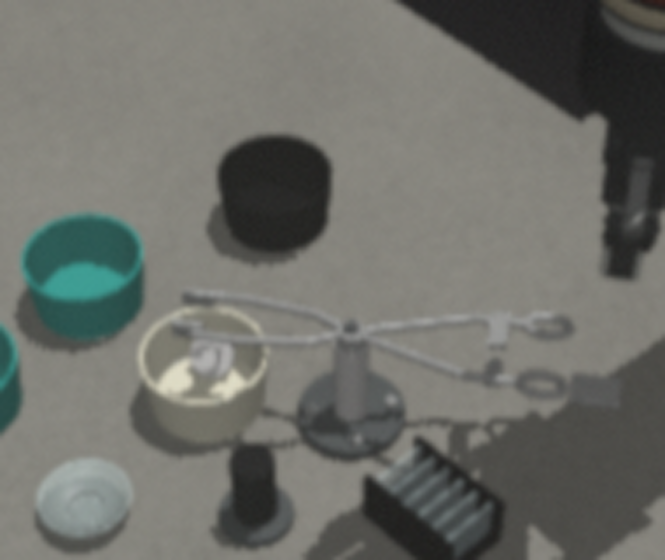

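View pics/w10.png

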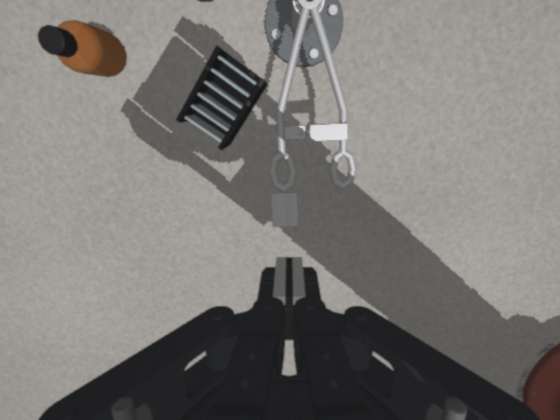

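```bash
python3 - <<'E'
from h import *
f2=grab_frame("side"); a=f2["frame"][228:290,308:368]
f3=grab_frame("scene"); b=f3["frame"][184:230,216:261]
im=np.hstack([cv2.resize(a,(400,400),interpolation=2),cv2.resize(b,(400,400),interpolation=2)]); cv2.imwrite("pics/z11.png",im[:,:,::-1])
print(onz(f2,140+650/3.3,120+450/3.3,.015),onz(f2,140+640/3.3,120+498/3.3,.01),onz(f3,180+210/3.5,100+360/3.5,.015))
E
```

```text
[ 0.69038   -0.1379038  0.015    ] [ 0.67123771 -0.15661312  0.01      ] [ 0.66357083 -0.16128585  0.015     ]
```

View pics/z11.png

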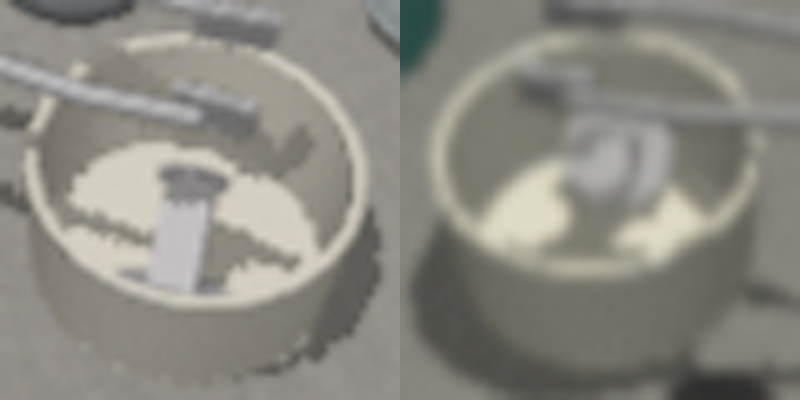

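```bash
python3 -c "
from plant import *
print(job_done())"
```

```text
the job is handed in; nothing more can be done
None
```

The used carrier is in the white discard pot and the forceps are open. I handed the job in at about 13.5 s of the 45 s allowed; no verdict was reported.

- **Locking:** I squeezed the loops past the first ratchet tooth and let go. The handles then measured about 55 mm across, against 54 mm for the first tooth, and the fingers stayed clear for more than 0.3 s.
- **Swinging:** I turned the forceps about 1.1 rad with the loosely straddling fingers. The carrier hung about 3 mm from the pot's axis, with its underside near 60 mm.
- **Releasing:** I pressed the thumb plate down about 5 mm. The handles sprang open and the carrier dropped into the pot.

**Last checks:**
- The spacing of the loops in the wrist picture is the same as before the squeeze, so the handles are fully open.
- The carrier lies on its side in the upright pot and did not move between pictures. I put its underside centre roughly 27 mm from the pot's axis, from a single camera view. The shape of the pot limits that distance to about 36 mm, against the 37 mm limit.
- In the pictures from before and after the release, I saw no shift of the pot, rack, bottle or dish. I judged this by eye and did not measure it.
- The gripper is about 100 mm above the forceps and touches nothing; its force reading was under 1 N.

No check failed. The cameras disagreed with each other by 2 to 6 mm on single points, which is more than the stated calibration error of about 2 mm. Combining the views gave positions that matched the sizes given.

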